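Offer a heat sink up to a power board

TASK

Pick up the finned aluminium heat sink and carry it over the row of two blue bins to the green power board, touching neither the bins nor the board with it and leaving everything else where it is. Stop with it held level and still above the board, its underside about a centimetre above the tips of the two guide pins, each mounting hole straight over its pin, the red-marked end over the red pin. Finish while still holding it there: do not lower it onto the pins and do not let go.

Things in the scene. Friction and masses are not known exactly. Their poses are not given: they have to be found in the camera images.
- heat_sink: loose finned aluminium heat sink, about 0.13 kg, 80 mm long (its x) x 40 mm wide (its y) x 30 mm high, lying flat, fins up. Origin at the centre of its underside, z up. Base plate 5 mm thick over the full 80x40 mm; the fin block (50x40 mm, from 5 to 30 mm high) sits in the middle; grasp it across its 40 mm width. The +x end is marked red. (A tall storage rack stands at the left of the worktop, from y = 0.4 on at x over 0.5: keep the arm clear of it)
- sink_red_hole (a point): mouth, at the underside, of the 6 mm mounting hole at the red end: 32 mm along +x from the heat sink's origin
- sink_plain_hole (a point): mouth, at the underside, of the mounting hole at the unmarked end: 32 mm along -x from the heat sink's origin
- power_board: green power board fixed on the worktop, 130 mm (its x) x 96 mm (its y), origin at the centre of its underside on the worktop, z up. Black module with grey thermal pad in the middle (top at 22 mm), two guide pins 4 mm thick with tips at 40 mm, at 32 mm along +x (red) and -x (bare steel); all other parts are below 28 mm
- red_pin_tip (a point): top of the red guide pin, 40 mm above the worktop
- plain_pin_tip (a point): top of the bare steel guide pin, 40 mm above the worktop
- bin_near: blue parts bin with bits, 194x67x64 mm, origin at the centre of its underside, long along its x axis. With bin_far, end to end, it forms the row between the heat sink and the board
- bin_far: blue parts bin with pens, 179x71x69 mm, origin at the centre of its underside, its centre 192 mm from that of bin_near along their common x axis, farther from the robot
- pump_jar: bystander: white pump jar with steel lid, 58 mm wide, 78 mm high, origin at the centre of its underside
- tape_roll: bystander: amber tape roll lying flat, 66 mm across, 13 mm high, origin at the centre of its underside
- solder_reel: bystander: reel of solder wire, 52 mm across, 18 mm high, origin at the centre of its underside
- usb_stick: bystander: black usb stick 18x50x8 mm, origin at the centre of its underside
- orange_driver: bystander: orange precision screwdriver 10x127x10 mm, origin at the centre of its underside
Mind the look-alikes: they are no part of the job. Of the things that look like the power_board, the larger one is meant.

How it is judged:
On the way:
1. the heat sink is above the row of bins, clear of their tops (z of heat_sink in the frame of bin_near above 0.064 m and y of heat_sink in the frame of bin_near between -0.06 and 0.06 m and x of heat_sink in the frame of bin_near between -0.12 and 0.3 m), for 0.05 s.
At the end, for the whole second after the job is handed in: The gripper holds the heat sink still and level (within 0.15 rad) above the board: each hole within 6 mm of straight above its own pin (red end over red pin), its underside at each hole 3 to 20 mm above the pin tips, not touching the board (horizontal distance between sink_red_hole and red_pin_tip below 0.006 m and horizontal distance between sink_plain_hole and plain_pin_tip below 0.006 m and z of sink_red_hole in the frame of power_board between 0.043 and 0.06 m and z of sink_plain_hole in the frame of power_board between 0.043 and 0.06 m and angle between heat_sink's own z axis and vertical below 0.15 rad and contact force between the fingers and heat_sink above 0.5 N and contact force between heat_sink and power_board below 0.05 N and linear speed of heat_sink below 0.02 m/s and angular speed of heat_sink below 0.2 rad/s); the arm keeps its last pose, push and grip.
It fails at once if the heat sink touches the power board (contact force between heat_sink and power_board above 0.3 N).
It fails at once if the heat sink touches a bin (contact force between heat_sink and bin_near above 0.3 N or contact force between heat_sink and bin_far above 0.3 N).
It fails at once if a bin or bystander is shifted by more than 15 mm (distance of any of bin_near, bin_far, pump_jar, tape_roll, solder_reel, usb_stick, orange_driver from where it was at the start of the episode above 0.015 m).
It also fails if it takes over 48 s, if anything falls off the work surface, if the arm or the gripper's body presses on something with over 40 N, if the wrist force passes 120 N, or if a joint passes its speed limit or range.

ROBOT

A 7-joint arm with a two-finger parallel gripper is mounted at the origin on a cart in front of the work surface, level with it; the furniture and walls round the work are solid. World frame = base frame: x ahead of the robot, y to its left, z up, the work surface at z = 0. Lengths are in m, angles in rad, forces in N, time in s.
With the tool pointing down it reaches from about 0.35 to 0.9 m from the base axis. Payload 8.1 kg.
Tool frame: the origin (TCP) lies between the finger pads; the fingertips stand 8 mm ahead of it and the grasp point (between the pads) lies 11 mm behind it; z points along the fingers, y is the line along which they close (so a half turn about z gives the same grasp; the last joint's range is limited). The gripper opens to 85 mm and grips with 20 to 120 N. Pads are 22 mm wide; open, the fingers measure 114 mm over their backs; the gripper's body (76 mm by 85 mm) begins 54 mm behind the grasp point. The pads swing forward as they close: fully open they stand 13 mm farther back than shut.
Start: joints at [1.176, 0.434, 0.025, 1.573, -0.012, 1.134, -0.075], TCP at [0.18, -0.599, 0.211] pointing down, gripper open.
Joint ranges: [-2.62, 2.62], [-0.44, 2.09], [-1.27, 1.32], [0.08, 2.57], [-1.32, 4.46], [0.12, 2], [-2.74, 2.74]. Speed limits (rad/s): [2.22, 2.22, 3.01, 3.01, 3.14, 3.14, 3.14].

INTERFACE

Orientations are given as [roll, pitch, yaw] about the fixed x, y, z axes, in that order (R = Rz(yaw) Ry(pitch) Rx(roll)).
In Python, from bench import telemetry, imaging, env, finder gives the robot as it stands.
- The arm moves only by the shell command python3 -m jog 'ROWS' [FORCE]. ROWS is JSON, a list of rows, each an object with "gripper": the opening, from 0 (shut) to 1 (fully open); "xyz": the shift along the tool's x, y, z in m, a list of three; "angular": the turn, a rotation vector about the tool's x, y, z in rad, a list of three. In form: [{"gripper": gripper, "xyz": [tx, ty, tz], "angular": [ax, ay, az]}, ...]. A call has exactly 10 rows; each row shifts and turns the commanded pose from where the row before left it, along the tool's axes as they then stand; what a row does not reach is not made up. A row lasts 1/8 s, in which the tool goes at most 62.5 mm and 10.7 degrees, less where a joint would pass 70% of its speed; a pose out of reach is approached as far as the arm can. A call with a gripper value outside its range is refused whole. The fingers move at their own pace and stop on an object; FORCE is the grip in N (left out, the last holds). Time passes only in rows, so rows that do not move let the fingers close, or fill a call up. It gives the time, the measured TCP pose, the force, the opening and the grip force at its end, in the units of the state.
- telemetry.sense(): the state, without advancing time (a new reading comes with each control period).
- imaging.get_image(name): name is "scene" or "top"; returns the picture (480x640x3 uint8, red, green, blue); there is no depth.
- imaging.get_calibration(name): a dict with "vertical_fov" (degrees; the focal length in pixels is half the picture's height over the tangent of half this angle, whatever the lens; pixels are square), "cx", "cy" (the principal point, pixels), "camera_from_world" (4x4, takes a point from world to camera coordinates). Camera axes: x right, y down, z forward; pixel columns grow to the right and rows downward; lengths in m; the calibration is good to about 2 mm. A picture is of the moment at which its call begins. get_calibration takes no time and is no camera call.
- env.close_job(): hands the job in; it is judged then, once.
Trained networks look in the newest picture that a camera, given by its name, has taken for a name from the list of things; names that differ only in an ending like _2 or _b are one class to them, and where a whole thing is asked for, a point or a joint stands for the part that bears it (a point fixed in the world has none). Each returns a list of dicts, best first, with "score" (0 to 1); they miss things now and then, are a little off and sometimes report something else, mostly with a low value. They report only what shows in the picture. A call takes as long as a camera call. They do not tell look-alikes from the thing itself.
- finder.spot_in(thing, camera): "xyz" ([x, y, z] in m, in world coordinates, good to about 4 mm: the middle of the surface that is visible of it).
The state is a dict: "time_s": time; "q": joint angles; "qd": joint speeds; "tau": joint torques, N m; "tool_pos": TCP position; "tool_rot": TCP orientation; "wrist_force": force on the tool from outside, world axes, zero at the start; "ft_torque": the same for the moment, N m; "opening": opening from 0.0 (shut) to 1.0 (fully open); "grasp_force": force on a finger pad.
Only numpy, scipy, OpenCV 4.12 (cv2) and the standard library are available. Lean on these libraries where they do the work, as an engineer would, in place of code of your own. Each camera call takes 0.05 s, during which the arm holds its last target. There are 200 camera calls.

## Working session

There is one attempt and no reset: what is moved stays moved. The work goes in short steps, Python scripts to look and compute and a shell command to move; the robot and the scene stay as the last step left them, time stands still between calls to the robot, and variables do not carry over. Pictures are saved under pics/ and viewed, at most 10 in all, crops included, and the job is handed in when it is done.

```bash
mkdir -p pics; ls; python3 - <<'E'
from bench import telemetry, imaging, env, finder
import cv2, numpy as np
s=telemetry.sense(); print({k:np.round(v,3).tolist() for k,v in s.items()})
for n in ("top","scene"):
    cv2.imwrite(f"pics/{n}0.png",imaging.get_image(n)[:,:,::-1])
    c=imaging.get_calibration(n); print(n,c["vertical_fov"],c["cx"],c["cy"],np.round(c["camera_from_world"],3).tolist())
for t in ["heat_sink","power_board","red_pin_tip","plain_pin_tip","sink_red_hole","sink_plain_hole","bin_near","bin_far","pump_jar","tape_roll"]:
    print(t,[(np.round(d["xyz"],3).tolist(),round(d["score"],2)) for d in finder.spot_in(t,"top")])
E
```

```text
pics
{'time_s': 0.0, 'q': [1.176, 0.435, 0.025, 1.574, -0.012, 1.134, -0.075], 'qd': [0.001, -0.001, 0.001, 0.0, 0.0, -0.001, -0.003], 'tau': [-0.001, -67.047, 1.024, -31.622, 0.015, 0.012, 0.0], 'tool_pos': [0.18, -0.598, 0.21], 'tool_rot': [-3.14, 0.0, 0.292], 'wrist_force': [-0.12, 0.505, -0.927], 'ft_torque': [0.015, -0.046, -0.03], 'grasp_force': 0.0, 'opening': 1.002}
top 46.76744811992903 317.69569146214536 230.53968194426622 [[-0.029, -1.0, 0.002, -0.101], [-0.987, 0.029, -0.157, 0.52], [0.157, -0.007, -0.988, 1.304], [0.0, 0.0, 0.0, 1.0]]
scene 45.44473990512963 315.72162048184106 239.5573518306509 [[0.708, -0.706, 0.013, -0.487], [-0.306, -0.324, -0.895, 0.174], [0.636, 0.63, -0.446, 1.548], [0.0, 0.0, 0.0, 1.0]]
heat_sink [([0.531, 0.125, 0.018], 0.88)]
power_board [([0.429, -0.561, 0.005], 0.74), ([0.553, -0.297, 0.012], 0.64), ([0.531, 0.122, 0.02], 0.49)]
red_pin_tip [([0.43, -0.56, 0.011], 0.81), ([0.549, -0.295, 0.01], 0.79)]
plain_pin_tip [([0.553, -0.296, 0.011], 0.95), ([0.433, -0.561, 0.008], 0.87)]
sink_red_hole [([0.532, 0.12, 0.022], 0.97)]
sink_plain_hole [([0.534, 0.127, 0.017], 0.88)]
bin_near [([0.428, -0.104, 0.034], 0.81)]
bin_far [([0.624, -0.116, 0.02], 0.62)]
pump_jar [([0.561, -0.486, 0.053], 0.93)]
tape_roll [([0.68, -0.274, 0.012], 0.61), ([0.436, 0.299, 0.009], 0.2)]
```

View pics/top0.png

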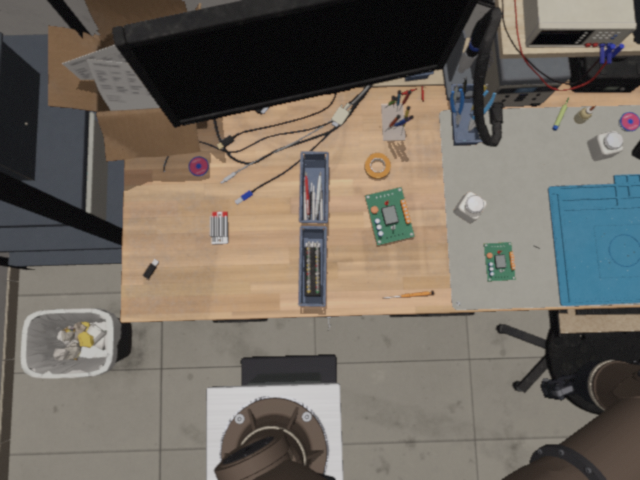

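View pics/scene0.png

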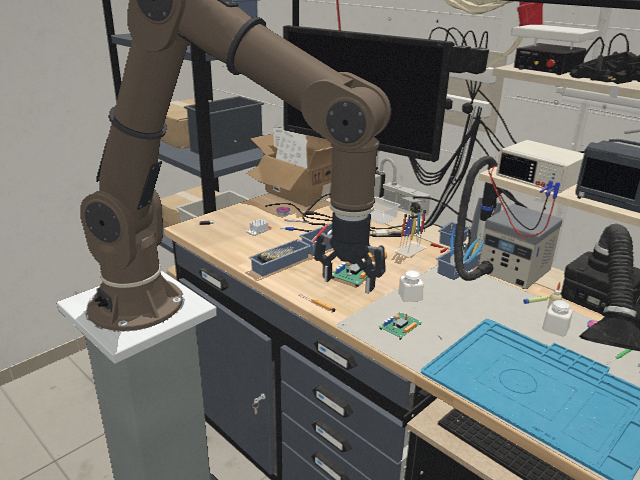

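```bash
python3 - <<'E'
import cv2, numpy as np
im=cv2.imread("pics/top0.png")
a=cv2.resize(im[195:260,190:250],None,fx=9,fy=9,interpolation=cv2.INTER_CUBIC)[:585,:400]
b=cv2.resize(im[180:253,356:426],None,fx=8,fy=8,interpolation=cv2.INTER_CUBIC)[:585]
a=cv2.resize(im[205:250,205:235],None,fx=8,fy=8,interpolation=cv2.INTER_CUBIC)
a=cv2.copyMakeBorder(a,0,b.shape[0]-a.shape[0],0,0,cv2.BORDER_CONSTANT)
cv2.imwrite("pics/crop0.png",np.hstack([a,b]))
E
```

```text
(no output)
```

View pics/crop0.png

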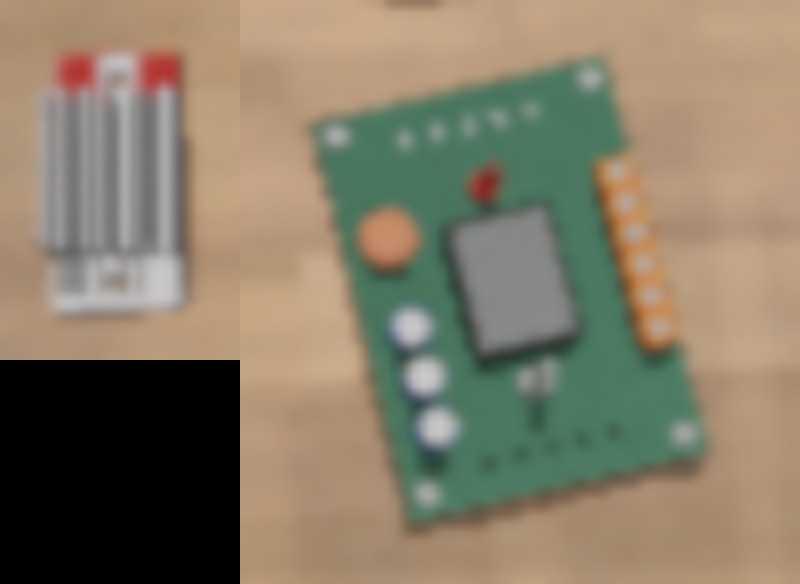

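```bash
cat > h.py <<'E'
import numpy as np
from bench import imaging
def cam(n):
    c=imaging.get_calibration(n); f=240/np.tan(np.radians(c["vertical_fov"]/2))
    return f,c["cx"],c["cy"],np.array(c["camera_from_world"])
def proj(n,P):
    f,cx,cy,T=cam(n); p=np.atleast_2d(P)@T[:3,:3].T+T[:3,3]
    return np.c_[f*p[:,0]/p[:,2]+cx,f*p[:,1]/p[:,2]+cy]
def unproj(n,uv,z):
    f,cx,cy,T=cam(n); uv=np.atleast_2d(uv); R=T[:3,:3]; o=-R.T@T[:3,3]
    d=np.c_[(uv[:,0]-cx)/f,(uv[:,1]-cy)/f,np.ones(len(uv))]@R
    return o+d*((z-o[2])/d[:,2])[:,None]
def rect(L,W,z): return np.array([[L/2,W/2,z],[L/2,-W/2,z],[-L/2,-W/2,z],[-L/2,W/2,z]])
def world(x,P):
    c,s=np.cos(x[2]),np.sin(x[2]); P=np.atleast_2d(P)
    return np.c_[x[0]+c*P[:,0]-s*P[:,1],x[1]+s*P[:,0]+c*P[:,1],P[:,2]]
E
python3 - <<'E'
from h import *
from scipy.optimize import least_squares as ls
s=lambda p,ox,oy,x0:(np.array(p)-[x0,0]+.5)/8-.5+[ox,oy]
B=s([(313,125),(603,60),(708,455),(408,528)],356,180,240)
H=s([(118,78),(118,281),(57,55),(182,55),(184,307),(52,312)],205,205,0)
pins=s([(490,172),(540,372)],356,180,240)
rb=ls(lambda x:(proj("top",world(x,rect(.13,.096,.003)))-B).ravel(),[.55,-.3,.2]); print("board",rb.x,rb.fun)
hp=np.array([[.032,0,.005],[-.032,0,.005],[.04,.02,.005],[.04,-.02,.005],[-.04,-.02,.005],[-.04,.02,.005]])
rh=ls(lambda x:(proj("top",world(x,hp))-H).ravel(),[.53,.12,0]); print("sink",rh.x,rh.fun)
print(unproj("top",pins,.04),world(rb.x,[[.032,0,.04],[-.032,0,.04]]))
for z in (.003,.04):print((proj("top",world(rb.x,[[.032,0,z],[-.032,0,z]]))+.5-[356,180])*8+[240,0])
print(proj("scene",world(rb.x,[[.032,0,.04],[-.032,0,.04]])))
# bin outlines
for n,uv in (("near",[(301,230),(326,230),(326,307),(300,307)]),("far",[(302,152),(328,152),(327,228),(300,228)])): print(n,unproj("top",uv,.066))
E
```

```text
board [ 0.5552403  -0.29627894  0.19689688] [-0.41182225  0.16233996  0.25183211 -0.02940132  0.03447921  0.21383722
  0.12398784 -0.34562783]
sink [ 0.53855426  0.12809945 -0.00657229] [ 0.12691297  0.23098066 -0.00076928  0.19378625 -0.22990672  0.14002547
  0.13904668 -0.21099938 -0.19767607 -0.04279874  0.16258337 -0.30819098]
[[ 0.58550041 -0.28752929  0.04      ]
 [ 0.52308192 -0.29968147  0.04      ]] [[ 0.58662201 -0.29001887  0.04      ]
 [ 0.5238586  -0.30253901  0.04      ]]
[[483.48634801 193.43413861]
 [533.34492634 389.33512137]]
[[498.44595774 168.68202797]
 [549.76324829 369.71051474]]
[[360.29175131 256.95260902]
 [349.35512208 265.43112237]]
near [[ 0.51570828 -0.0764283   0.066     ]
 [ 0.51398265 -0.13588343  0.066     ]
 [ 0.33253748 -0.13012397  0.066     ]
 [ 0.33431279 -0.06962514  0.066     ]]
far [[ 0.70780215 -0.08360107  0.066     ]
 [ 0.70598793 -0.14684819  0.066     ]
 [ 0.51873312 -0.13841624  0.066     ]
 [ 0.52059733 -0.07416789  0.066     ]]
```

```bash
cat > go.py <<'E'
import sys,numpy as np
from bench import telemetry
from scipy.spatial.transform import Rotation as Ro
def delta(x,y,z,yaw):
    s=telemetry.sense(); R=Ro.from_euler("xyz",s["tool_rot"]); T=Ro.from_euler("xyz",[np.pi,0,yaw])
    print("t",round(s["time_s"],2),"pos",np.round(s["tool_pos"],4),"rot",np.round(s["tool_rot"],4),"open",round(s["opening"],3),"F",round(s["grasp_force"],1))
    print("shift in tool",np.round(R.inv().apply(np.array([x,y,z])-s["tool_pos"]),4),"turn",np.round((R.inv()*T).as_rotvec(),4))
if __name__=="__main__": delta(*map(float,sys.argv[1:]))
E
r='{"gripper":1,"xyz":[0.033,-0.035,0],"angular":[0,0,0]}'; : 
python3 -m jog '[{"gripper":1,"xyz":[0.033,-0.035,0],"angular":[0,0,0]},{"gripper":1,"xyz":[0.033,-0.035,0],"angular":[0,0,0]},{"gripper":1,"xyz":[0.033,-0.035,0],"angular":[0,0,0]},{"gripper":1,"xyz":[0.033,-0.035,0],"angular":[0,0,0]},{"gripper":1,"xyz":[0.033,-0.035,0],"angular":[0,0,0]},{"gripper":1,"xyz":[0.033,-0.035,0],"angular":[0,0,0]},{"gripper":1,"xyz":[0.033,-0.035,0],"angular":[0,0,0]},{"gripper":1,"xyz":[0.033,-0.035,0],"angular":[0,0,0]},{"gripper":1,"xyz":[0.033,-0.035,0],"angular":[0,0,0]},{"gripper":1,"xyz":[0.033,-0.035,0],"angular":[0,0,0]}]' 40
python3 go.py 0.5385 0.128 0.12 -0.007
```

```text
time_s: 1.85
tool_pos: [0.3958, -0.1671, 0.2113]
tool_rot: [3.141, -0.001, 0.292]
wrist_force: [0.8, -0.5, 1.1]
opening: 1.003
grasp_force: 0.0
t 1.85 pos [ 0.3958 -0.1671  0.2113] rot [ 3.1409e+00 -6.0000e-04  2.9160e-01] open 1.003 F 0.0
shift in tool [ 0.2214 -0.2417  0.0912] turn [ 0.0006 -0.0007  0.2986]
```

```bash
python3 -m jog '[{"gripper":1,"xyz":[0.0316,-0.0345,0],"angular":[0,0,0]},{"gripper":1,"xyz":[0.0316,-0.0345,0],"angular":[0,0,0]},{"gripper":1,"xyz":[0.0316,-0.0345,0],"angular":[0,0,0]},{"gripper":1,"xyz":[0.0316,-0.0345,0],"angular":[0,0,0]},{"gripper":1,"xyz":[0.0316,-0.0345,0],"angular":[0,0,0]},{"gripper":1,"xyz":[0.0316,-0.0345,0],"angular":[0,0,0]},{"gripper":1,"xyz":[0.0316,-0.0345,0],"angular":[0,0,0]},{"gripper":1,"xyz":[0,0,0.03],"angular":[0,0,0.1]},{"gripper":1,"xyz":[0,0,0.03],"angular":[0,0,0.1]},{"gripper":1,"xyz":[0,0,0.03],"angular":[0,0,0.1]}]' 40
python3 - <<'E'
from go import delta
from bench import imaging
import cv2
delta(0.5385,0.128,0.010,-0.007)
im=imaging.get_image("scene")[:,:,::-1]
cv2.imwrite("pics/pre.png",cv2.resize(im[140:290,180:380],None,fx=4,fy=4,interpolation=cv2.INTER_CUBIC))
E
```

```text
time_s: 3.1
tool_pos: [0.5377, 0.1265, 0.1201]
tool_rot: [3.142, -0.0, -0.012]
wrist_force: [-0.2, -0.4, -0.6]
opening: 1.0
grasp_force: 0.0
t 3.1 pos [0.5377 0.1265 0.1201] rot [ 3.1416e+00 -4.0000e-04 -1.1600e-02] open 1.0 F 0.0
shift in tool [ 0.0007 -0.0015  0.1101] turn [ 0.     -0.0004 -0.0046]
```

View pics/pre.png

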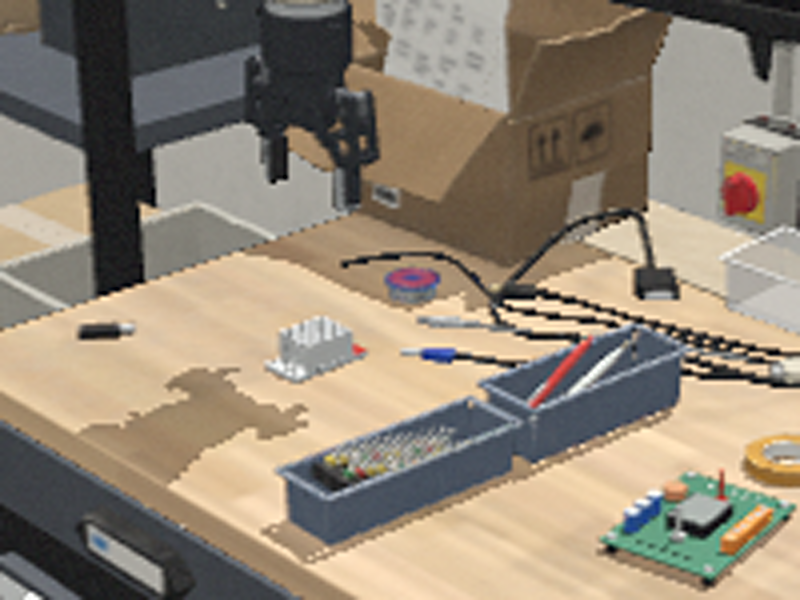

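Scene crop: sink at about (315,345) with the red end away from the robot, the open gripper straight above it, and the bins and large board (700,520) to the right. Descending.

```bash
python3 -m jog '[{"gripper":1,"xyz":[0.0007,-0.0015,0.02],"angular":[0,0,-0.0046]},{"gripper":1,"xyz":[0,0,0.02],"angular":[0,0,0]},{"gripper":1,"xyz":[0,0,0.02],"angular":[0,0,0]},{"gripper":1,"xyz":[0,0,0.02],"angular":[0,0,0]},{"gripper":1,"xyz":[0,0,0.015],"angular":[0,0,0]},{"gripper":1,"xyz":[0,0,0.01],"angular":[0,0,0]},{"gripper":1,"xyz":[0,0,0.005],"angular":[0,0,0]},{"gripper":0.6,"xyz":[0,0,0],"angular":[0,0,0]},{"gripper":0.6,"xyz":[0,0,0],"angular":[0,0,0]},{"gripper":0.6,"xyz":[0,0,0],"angular":[0,0,0]}]' 40
python3 -m jog '[{"gripper":0.5,"xyz":[0,0,0],"angular":[0,0,0]},{"gripper":0.4,"xyz":[0,0,0],"angular":[0,0,0]},{"gripper":0.2,"xyz":[0,0,0],"angular":[0,0,0]},{"gripper":0,"xyz":[0,0,0],"angular":[0,0,0]},{"gripper":0,"xyz":[0,0,0],"angular":[0,0,0]},{"gripper":0,"xyz":[0,0,0],"angular":[0,0,0]},{"gripper":0,"xyz":[0,0,0],"angular":[0,0,0]},{"gripper":0,"xyz":[0,0,0],"angular":[0,0,0]},{"gripper":0,"xyz":[0,0,0],"angular":[0,0,0]},{"gripper":0,"xyz":[0,0,0],"angular":[0,0,0]}]' 50
python3 go.py 0.5385 0.128 0.010 -0.007
```

```text
time_s: 4.4
tool_pos: [0.5386, 0.128, 0.0113]
tool_rot: [-3.141, -0.001, -0.004]
wrist_force: [-0.0, 0.4, 0.3]
opening: 0.599
grasp_force: 0.0
time_s: 5.65
tool_pos: [0.5383, 0.1279, 0.0109]
tool_rot: [3.142, -0.0, -0.004]
wrist_force: [0.7, 0.4, -0.3]
opening: -0.001
grasp_force: 0.0
t 5.65 pos [0.5383 0.1279 0.0109] rot [ 3.1416 -0.     -0.0036] open -0.001 F 0.0
shift in tool [ 0.0002 -0.0001  0.0009] turn [ 0.     -0.      0.0034]
```

```bash
python3 - <<'E'
from bench import imaging,finder
import cv2,numpy as np
im=imaging.get_image("scene")[:,:,::-1]
b=imaging.get_image("top")[:,:,::-1]
print(finder.spot_in("heat_sink","top"),finder.spot_in("heat_sink","scene"))
a=cv2.resize(im[140:260,200:300],(500,600),interpolation=cv2.INTER_CUBIC)
b=cv2.resize(b[180:280,195:245],(300,600),interpolation=cv2.INTER_CUBIC)
cv2.imwrite("pics/grasp.png",np.hstack([a,b]))
E
```

```text
[] [{'xyz': [0.526, 0.1118, 0.0131], 'score': 0.57}]
```

View pics/grasp.png

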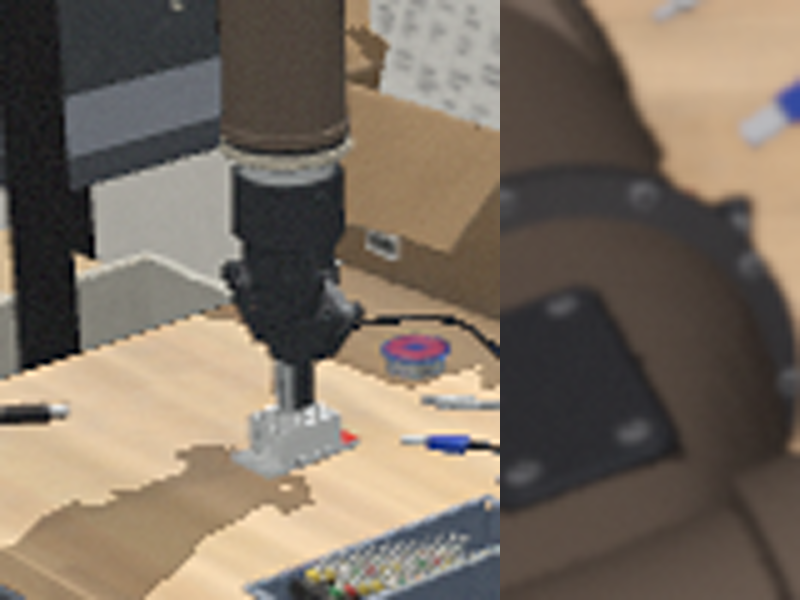

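```bash
python3 - <<'E'
from h import *
P=world([.5385,.128,-.0066],np.vstack([rect(.08,.04,.005),rect(.05,.04,.03)]))
print((proj("scene",P)-[180,140]+.5)*4)
print("in grasp pic",(proj("scene",P)-[200,140]+.5)*5)
print("tcp,tip,back",(proj("scene",[[.5383,.1279,.0109],[.5383,.1279,.003],[.5383,.1279,.1]])-[200,140]+.5)*5)
for z in (-.01,0,.011,.03): print(z,proj("top",[.5385,.128,z]))
E
```

```text
[[337.85380537 336.24970197]
 [367.64326543 350.53593653]
 [295.26627905 378.13666505]
 [265.64599525 363.12347268]
 [323.73623713 315.02765634]
 [353.65638784 329.18958116]
 [308.15249027 346.10558896]
 [278.33953603 331.49527536]]
in grasp pic [[322.31725671 420.31212746]
 [359.55408179 438.16992066]
 [269.08284881 472.67083131]
 [232.05749407 453.90434085]
 [304.67029641 393.78457043]
 [342.0704848  411.48697645]
 [285.19061283 432.6319862 ]
 [247.92442003 414.3690942 ]]
tcp,tip,back [[295.81372691 438.34885291]
 [296.1728221  448.7469565 ]
 [291.67270993 318.43991441]]
-0.01 [[220.44372346 228.15696552]]
0 [[219.76086877 227.51245451]]
0.011 [[218.99841517 226.79281423]]
0.03 [[217.65272165 225.52268413]]
```

```bash
python3 - <<'E'
from bench import imaging,telemetry
from h import *
import cv2
ims=np.mean([imaging.get_image("scene")[:,:,::-1].astype(float) for _ in range(4)],0).astype(np.uint8)
cv2.imwrite("pics/tight.png",cv2.resize(ims[195:240,235:290],(770,600),interpolation=cv2.INTER_LANCZOS4))
print(telemetry.sense()["opening"],telemetry.sense()["tau"])
print("pre tips predicted, pre crop px",(proj("scene",[[.5377,.17,.125],[.5377,.084,.125]])-[180,140]+.5)*4)
E
```

```text
-0.0013467809740283047 [-4.16107387e-04 -6.62934136e+01 -4.72375140e+00 -2.08007348e+01
  1.02941479e-02  2.07173973e-03 -5.70450550e-05]
pre tips predicted, pre crop px [[279.93033065 213.54247888]
 [346.04585545 242.07157207]]
```

View pics/tight.png

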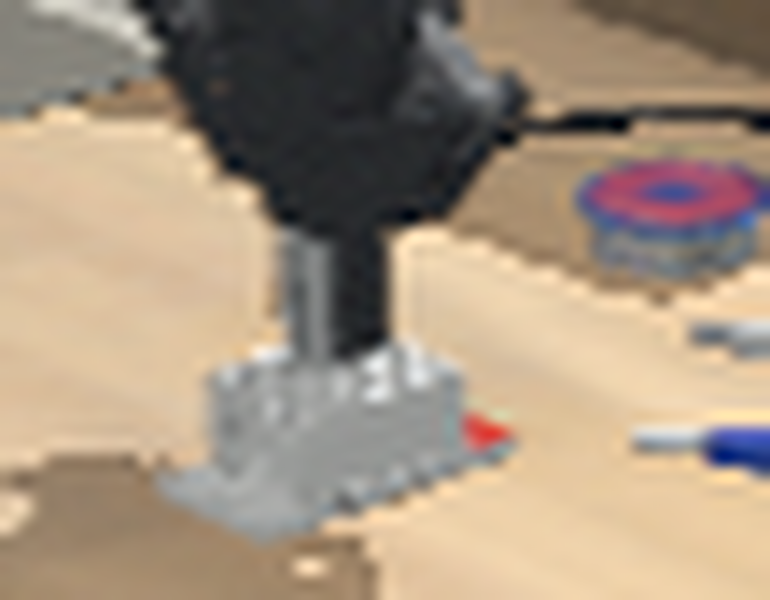

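The tight view shows shut fingertips at (340,355), on top of the fins. That puts the tool about 30 mm higher than its reported z, and the pre-grasp crop shows the same offset. I'll open, go down in small steps and watch the force.

```bash
python3 -m jog '[{"gripper":1,"xyz":[0,0,0],"angular":[0,0,0]},{"gripper":1,"xyz":[0,0,0],"angular":[0,0,0]},{"gripper":1,"xyz":[0,0,0],"angular":[0,0,0]},{"gripper":1,"xyz":[0,0,0],"angular":[0,0,0]},{"gripper":1,"xyz":[0,0,0],"angular":[0,0,0]},{"gripper":1,"xyz":[0,0,0],"angular":[0,0,0]},{"gripper":1,"xyz":[0,0,0.004],"angular":[0,0,0]},{"gripper":1,"xyz":[0,0,0.004],"angular":[0,0,0]},{"gripper":1,"xyz":[0,0,0.004],"angular":[0,0,0]},{"gripper":1,"xyz":[0,0,0],"angular":[0,0,0]}]' 50
python3 - <<'E'
from bench import imaging,telemetry
from h import *
import cv2
s=telemetry.sense(); print(s["tool_pos"],s["opening"])
ims=np.mean([imaging.get_image("scene")[:,:,::-1].astype(float) for _ in range(4)],0).astype(np.uint8)
cv2.imwrite("pics/tight2.png",cv2.resize(ims[195:240,235:290],(770,600),interpolation=cv2.INTER_LANCZOS4))
f=lambda z:((proj("scene",[[.538,.17,z],[.538,.086,z]])-[235,195]+.5)*[14,13.33]).round().tolist()
print("tips spec",f(.004),"tips +30mm",f(.034))
E
```

```text
time_s: 7.3
tool_pos: [0.5379, 0.1278, -0.0016]
tool_rot: [3.141, 0.001, -0.004]
wrist_force: [0.3, -0.4, -0.4]
opening: 0.997
grasp_force: 0.0
[ 0.53794851  0.12781527 -0.00159279] 0.9966983058366505
tips spec [[229.0, 410.0], [449.0, 512.0]] tips +30mm [[225.0, 305.0], [446.0, 405.0]]
```

View pics/tight2.png

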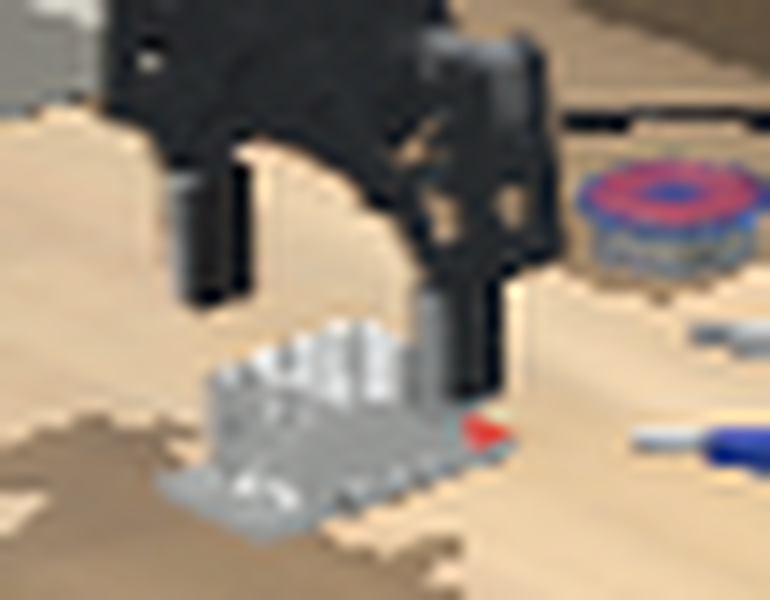

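The right fingertip at (460,400) covers the fins and the left is at (215,300). Both match a tool 30 mm above its reported z, centred on the sink. Lowering a further 17 mm, then closing.

```bash
python3 -m jog '[{"gripper":1,"xyz":[0,0,0.004],"angular":[0,0,0]},{"gripper":1,"xyz":[0,0,0.004],"angular":[0,0,0]},{"gripper":1,"xyz":[0,0,0.003],"angular":[0,0,0]},{"gripper":1,"xyz":[0,0,0.003],"angular":[0,0,0]},{"gripper":1,"xyz":[0,0,0.003],"angular":[0,0,0]},{"gripper":0.6,"xyz":[0,0,0],"angular":[0,0,0]},{"gripper":0.6,"xyz":[0,0,0],"angular":[0,0,0]},{"gripper":0.6,"xyz":[0,0,0],"angular":[0,0,0]},{"gripper":0.6,"xyz":[0,0,0],"angular":[0,0,0]},{"gripper":0.55,"xyz":[0,0,0],"angular":[0,0,0]}]' 50
python3 -m jog '[{"gripper":0.5,"xyz":[0,0,0],"angular":[0,0,0]},{"gripper":0.45,"xyz":[0,0,0],"angular":[0,0,0]},{"gripper":0.4,"xyz":[0,0,0],"angular":[0,0,0]},{"gripper":0.3,"xyz":[0,0,0],"angular":[0,0,0]},{"gripper":0.2,"xyz":[0,0,0],"angular":[0,0,0]},{"gripper":0,"xyz":[0,0,0],"angular":[0,0,0]},{"gripper":0,"xyz":[0,0,0],"angular":[0,0,0]},{"gripper":0,"xyz":[0,0,0],"angular":[0,0,0]},{"gripper":0,"xyz":[0,0,0],"angular":[0,0,0]},{"gripper":0,"xyz":[0,0,0],"angular":[0,0,0]}]' 50
```

```text
time_s: 8.75
tool_pos: [0.5383, 0.1279, -0.018]
tool_rot: [3.142, -0.0, -0.004]
wrist_force: [-0.4, -0.1, -0.1]
opening: 0.546
grasp_force: 0.0
time_s: 10.0
tool_pos: [0.5384, 0.1278, -0.0179]
tool_rot: [3.141, -0.0, -0.004]
wrist_force: [-1.0, -0.2, 6.5]
opening: 0.454
grasp_force: 49.8
```

```bash
python3 -m jog '[{"gripper":0,"xyz":[0,0,-0.005],"angular":[0,0,0]},{"gripper":0,"xyz":[0,0,-0.01],"angular":[0,0,0]},{"gripper":0,"xyz":[0,0,-0.015],"angular":[0,0,0]},{"gripper":0,"xyz":[0,0,-0.02],"angular":[0,0,0]},{"gripper":0,"xyz":[0,0,-0.025],"angular":[0,0,0]},{"gripper":0,"xyz":[0,0,-0.025],"angular":[0,0,0]},{"gripper":0,"xyz":[0,0,-0.025],"angular":[0,0,0]},{"gripper":0,"xyz":[0,0,-0.025],"angular":[0,0,0]},{"gripper":0,"xyz":[0,0,-0.02],"angular":[0,0,0]},{"gripper":0,"xyz":[0,0,-0.01],"angular":[0,0,0]}]' 50
python3 - <<'E'
from go import delta
from bench import imaging
import cv2
delta(0.555,-0.2965,0.162,0.197)
im=imaging.get_image("scene")[:,:,::-1]
cv2.imwrite("pics/lift.png",cv2.resize(im[150:270,200:360],None,fx=5,fy=5,interpolation=cv2.INTER_CUBIC))
E
```

```text
time_s: 11.25
tool_pos: [0.5387, 0.1281, 0.1638]
tool_rot: [-3.141, -0.002, -0.004]
wrist_force: [-0.3, -0.6, -2.3]
opening: 0.459
grasp_force: 50.6
t 11.25 pos [0.5387 0.1281 0.1638] rot [-3.141e+00 -2.200e-03 -3.700e-03] open 0.459 F 50.6
shift in tool [0.0178 0.4246 0.0017] turn [-0.0003 -0.0022 -0.2007]
```

View pics/lift.png

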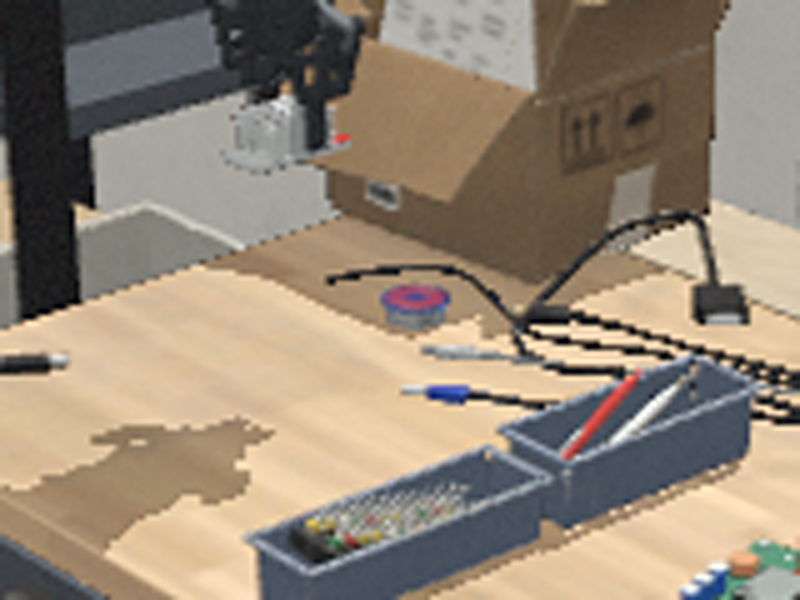

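```bash
python3 -m jog '[{"gripper":0,"xyz":[0,0.025,0],"angular":[0,0,0]},{"gripper":0,"xyz":[0,0.045,0],"angular":[0,0,0]},{"gripper":0,"xyz":[0,0.045,0],"angular":[0,0,0]},{"gripper":0,"xyz":[0,0.045,0],"angular":[0,0,0]},{"gripper":0,"xyz":[0,0.045,0],"angular":[0,0,0]},{"gripper":0,"xyz":[0,0.045,0],"angular":[0,0,0]},{"gripper":0,"xyz":[0,0.045,0],"angular":[0,0,0]},{"gripper":0,"xyz":[0,0.045,0],"angular":[0,0,0]},{"gripper":0,"xyz":[0.01,0.045,0],"angular":[0,0,0]},{"gripper":0,"xyz":[0.008,0.04,0],"angular":[0,0,0]}]' 50
python3 -m jog '[{"gripper":0,"xyz":[0,0,0],"angular":[0,0,-0.05]},{"gripper":0,"xyz":[0,0,0],"angular":[0,0,-0.05]},{"gripper":0,"xyz":[0,0,0],"angular":[0,0,-0.05]},{"gripper":0,"xyz":[0,0,0],"angular":[0,0,-0.05]},{"gripper":0,"xyz":[0,0,0.015],"angular":[0,0,0]},{"gripper":0,"xyz":[0,0,0.015],"angular":[0,0,0]},{"gripper":0,"xyz":[0,0,0.015],"angular":[0,0,0]},{"gripper":0,"xyz":[0,0,0.015],"angular":[0,0,0]},{"gripper":0,"xyz":[0,0,0],"angular":[0,0,0]},{"gripper":0,"xyz":[0,0,0],"angular":[0,0,0]}]' 50
python3 - <<'E'
from go import delta
from bench import imaging,finder
import cv2,numpy as np
delta(0.555,-0.2965,0.034,0.199)
im=imaging.get_image("scene")[:,:,::-1]; t=imaging.get_image("top")[:,:,::-1]
for c in ("scene","top"): print(finder.spot_in("heat_sink",c))
cv2.imwrite("pics/top_over_full.png",t)
a=cv2.resize(im[205:295,310:390],(533,600),interpolation=cv2.INTER_CUBIC); b=cv2.resize(t[170:260,356:396],(267,600),interpolation=cv2.INTER_CUBIC)
cv2.imwrite("pics/over.png",np.hstack([a,b]))
E
```

```text
time_s: 12.55
tool_pos: [0.5543, -0.2988, 0.1613]
tool_rot: [-3.141, 0.001, -0.004]
wrist_force: [0.6, -0.2, -0.4]
opening: 0.462
grasp_force: 50.6
time_s: 13.8
tool_pos: [0.5551, -0.2972, 0.1022]
tool_rot: [3.141, -0.0, 0.196]
wrist_force: [0.2, -0.5, 0.2]
opening: 0.458
grasp_force: 50.6
t 13.8 pos [ 0.5551 -0.2972  0.1022] rot [ 3.1414e+00 -4.0000e-04  1.9630e-01] open 0.458 F 50.6
shift in tool [ 0.     -0.0007  0.0682] turn [ 0.0002 -0.0004 -0.0027]
[{'xyz': [0.5345, -0.3, 0.1376], 'score': 0.66}]
[{'xyz': [0.5363, -0.2825, 0.1288], 'score': 0.41}]
```

View pics/over.png

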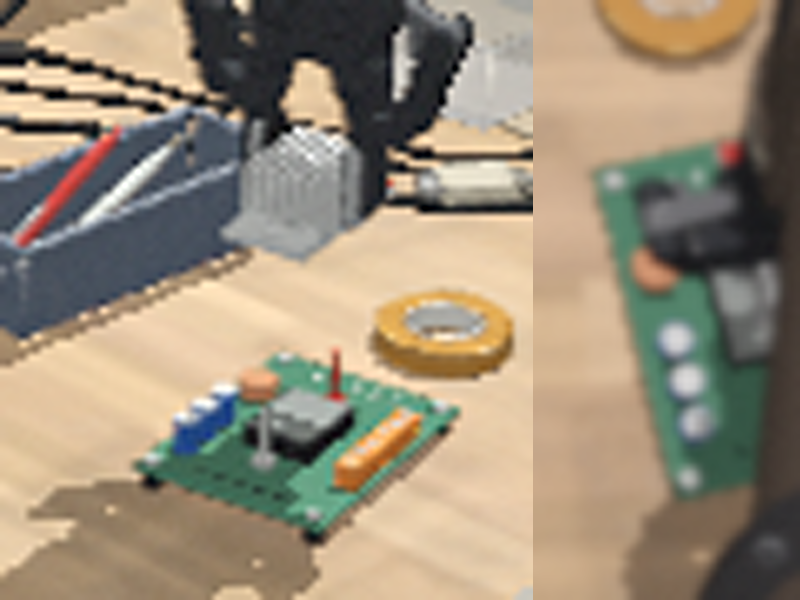

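```bash
python3 - <<'E'
from h import *
x=[.5551,-.2972,.196]
for z in (.115,.1201,.125):
    P=world(x,np.vstack([rect(.08,.04,z),rect(.05,.04,z+.03)]))
    print(z,"scene",((proj("scene",P)-[310,205]+.5)*6.667).round().tolist())
    print("  top",((proj("top",P[:4]+[0,0,.005])-[356,170]+.5)*6.667+[533,0]).round().tolist())
E
```

```text
0.115 scene [[318.0, 183.0], [397.0, 206.0], [305.0, 273.0], [224.0, 249.0], [304.0, 133.0], [384.0, 156.0], [326.0, 197.0], [245.0, 174.0]]
  top [[719.0, 149.0], [831.0, 124.0], [888.0, 346.0], [775.0, 372.0]]
0.1201 scene [[319.0, 173.0], [397.0, 195.0], [305.0, 263.0], [225.0, 238.0], [304.0, 123.0], [384.0, 145.0], [326.0, 186.0], [245.0, 163.0]]
  top [[721.0, 146.0], [833.0, 121.0], [891.0, 344.0], [777.0, 369.0]]
0.125 scene [[319.0, 163.0], [398.0, 185.0], [306.0, 252.0], [225.0, 228.0], [305.0, 113.0], [385.0, 135.0], [327.0, 176.0], [246.0, 152.0]]
  top [[722.0, 143.0], [835.0, 118.0], [893.0, 341.0], [779.0, 367.0]]
```

Sink held level over the board. Its base corners at (223,235) and (303,258), red mark at (732,153) and pin tips at (335,350) and (266,400) all match my model to within about 2 mm. Lowering 69 mm.

```bash
python3 -m jog '[{"gripper":0,"xyz":[0,-0.0007,0.008],"angular":[0,0,-0.002]},{"gripper":0,"xyz":[0,0,0.012],"angular":[0,0,0]},{"gripper":0,"xyz":[0,0,0.012],"angular":[0,0,0]},{"gripper":0,"xyz":[0,0,0.012],"angular":[0,0,0]},{"gripper":0,"xyz":[0,0,0.01],"angular":[0,0,0]},{"gripper":0,"xyz":[0,0,0.008],"angular":[0,0,0]},{"gripper":0,"xyz":[0,0,0.004],"angular":[0,0,0]},{"gripper":0,"xyz":[0,0,0.003],"angular":[0,0,0]},{"gripper":0,"xyz":[0,0,0],"angular":[0,0,0]},{"gripper":0,"xyz":[0,0,0],"angular":[0,0,0]}]' 50
python3 - <<'E'
from h import *
from go import delta
import cv2
delta(0.555,-0.2965,0.033,0.198)
im=np.mean([imaging.get_image("scene")[:,:,::-1].astype(float) for _ in range(4)],0).astype(np.uint8)
cv2.imwrite("pics/final.png",cv2.resize(im[225:285,320:390],(700,600),interpolation=cv2.INTER_LANCZOS4))
for z in (.047,.051,.055):
    P=world([.555,-.2965,.197],rect(.08,.04,z)); print(z,((proj("scene",P)-[320,225]+.5)*10).round().tolist())
print("pins",(proj("scene",world([.5552,-.2963,.197],[[.032,0,.04],[-.032,0,.04]]))-[320,225]+.5)*10)
E
```

```text
time_s: 15.25
tool_pos: [0.5548, -0.2966, 0.0332]
tool_rot: [3.141, -0.0, 0.198]
wrist_force: [0.4, -0.3, -0.9]
opening: 0.461
grasp_force: 50.6
t 15.25 pos [ 0.5548 -0.2966  0.0332] rot [ 3.1412e+00 -4.0000e-04  1.9830e-01] open 0.461 F 50.6
shift in tool [ 0.0002 -0.      0.0002] turn [ 0.0004 -0.0004  0.0003]
0.047 [[365.0, 276.0], [481.0, 312.0], [345.0, 419.0], [227.0, 381.0]]
0.051 [[365.0, 265.0], [481.0, 301.0], [345.0, 407.0], [227.0, 369.0]]
0.055 [[366.0, 253.0], [482.0, 289.0], [346.0, 395.0], [227.0, 356.0]]
pins [[407.87241022 324.59091712]
 [298.52183108 409.38613336]]
```

View pics/final.png

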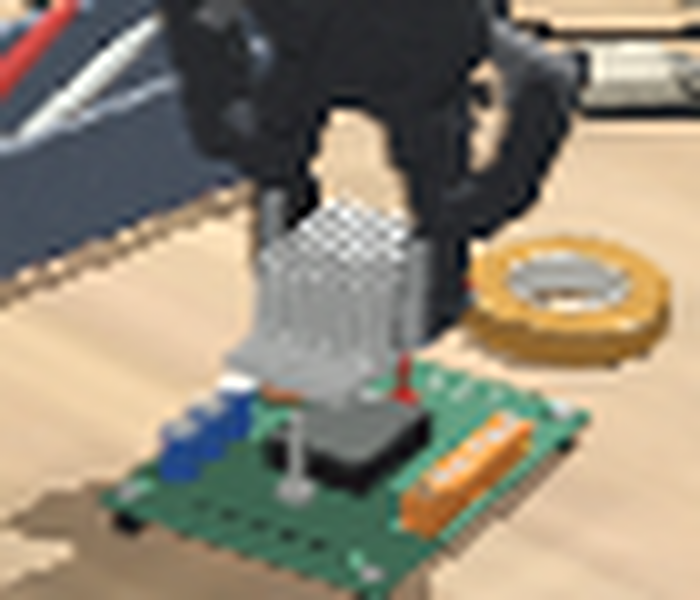

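The base corners at (345,402) and (225,365) put the underside at about 0.052 m. The plain pin tip at (297,410) is where the model predicts, and the board is not touched. Handing in.

```bash
python3 -c "
from bench import env; print(env.close_job())"
```

```text
the job is handed in; nothing more can be done
None
```

I handed the job in with the heat sink still gripped, level and still, about 12 mm above the pin tips and red end over the red pin. By my measurements the holes line up to within about 2 mm. The first grasp missed, because the tool sits about 30 mm higher than its reported z, and the second one held. No verdict was returned.

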